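Put the whetstone away in its clamshell case and pin the case shut

ROBOT

A 7-joint arm with a two-finger parallel gripper is mounted at the origin on a cart in front of the work surface, level with it; the furniture and walls round the work are solid. World frame = base frame: x ahead of the robot, y to its left, z up, the work surface at z = 0. Lengths are in m, angles in rad, forces in N, time in s.
With the tool pointing down it reaches from about 0.375 to 0.925 m from the base axis. Payload 3.1 kg.
Tool frame: the origin (TCP) lies between the finger pads; the fingertips stand 19 mm ahead of it and the grasp point (between the pads) is the TCP; z points along the fingers, y is the line along which they close (so a half turn about z gives the same grasp; the last joint's range is limited). The gripper opens to 85 mm and grips with 20 to 120 N. Pads are 22 mm wide; open, the fingers measure 114 mm over their backs; the gripper's body (76 mm by 85 mm) begins 54 mm behind the grasp point. The pads swing forward as they close: fully open they stand 13 mm farther back than shut.
Start: joints at [1.008, 0.383, 0.044, 1.598, -0.018, 1.161, -0.05], TCP at [0.291, -0.581, 0.25] pointing down, gripper open.
Joint ranges: [-2.61, 2.61], [-0.41, 2.15], [-1.48, 1.57], [0, 2.5], [-1.57, 4.71], [0.05, 1.97], [-2.85, 2.85]. Speed limits (rad/s): [2.79, 2.79, 3.14, 3.14, 3.14, 3.14, 3.14].

INTERFACE

Orientations are given as a unit quaternion [x, y, z, w].
In Python, from bench import move_ptp, movel, move_j, move_gripper, pause, inverse_kinematics, read_camera, camera_params, MotionError, sign_off, look_for, tip_of, read_time_s, read_qpos, read_joint_vel, read_effort, read_eef_pos, read_tcp_rot, read_ft_force, read_ft_torque, read_finger_gap, read_grasp_force gives the robot as it stands. Calls block until the motion is done:
- move_ptp(position, orientation): joint-space move of the TCP to a pose.
- movel(position, orientation=None, speed=0.15): straight line of the TCP; orientation=None keeps the orientation; speed is the mean speed in m/s.
- move_j(angles): joint-space move.
- move_gripper(opening, effort=None): finger opening in m; effort is the grip in N (None keeps the last); returns when the fingers have stopped.
- pause(seconds).
- inverse_kinematics(position, orientation): joint angles nearest the present ones, or None.
- read_camera(name): name is "scene" or "top" or "wrist"; returns the picture (420x560x3 uint8, red, green, blue); there is no depth.
- camera_params(name): a dict with "K" (3x3 intrinsics, pixels), "camera_from_world" (4x4, takes a point from world to camera coordinates). Camera axes: x right, y down, z forward; pixel columns grow to the right and rows downward; lengths in m; the calibration is good to about 2 mm. A picture is of the moment at which its call begins: read the wrist's pose just before it. camera_params takes no time and is no camera call; for the wrist camera it gives the pose at the moment of the call.
A pose or a line that the arm cannot do raises MotionError and nothing moves.
- sign_off(): hands the job in; it is judged then, once.
Trained networks look in the newest picture that a camera, given by its name, has taken for a name from the list of things; names that differ only in an ending like _2 or _b are one class to them, and where a whole thing is asked for, a point or a joint stands for the part that bears it (a point fixed in the world has none). Each returns a list of dicts, best first, with "confidence" (0 to 1); they miss things now and then, are a little off and sometimes report something else, mostly with a low value. They report only what shows in the picture. A call takes as long as a camera call. They do not tell look-alikes from the thing itself.
- look_for(camera, name): "at" ([column, row] in pixels, amid what is visible of it).
- tip_of(camera, name): "at" ([column, row] in pixels: a listed point, or the origin of a listed thing).
Readings, each from a call of its own:
- read_time_s(): time.
- read_qpos(): joint angles.
- read_joint_vel(): joint speeds.
- read_effort(): joint torques, N m.
- read_eef_pos(): TCP position.
- read_tcp_rot(): TCP orientation.
- read_ft_force(): force on the tool from outside, world axes, zero at the start.
- read_ft_torque(): the same for the moment, N m.
- read_finger_gap(): finger opening in m.
- read_grasp_force(): force on a finger pad.
Only numpy, scipy, OpenCV 4.12 (cv2) and the standard library are available. Lean on these libraries where they do the work, as an engineer would, in place of code of your own. Each camera call takes 0.05 s, during which the arm holds its last target. There are 200 camera calls.

TASK

Draw the whetstone out of its wooden dock by the end that sticks out and set it down on the table clear of the dock; let go, take it again by its middle and lay it flat in the cradle of the open wooden case. Then close the hinged upper half fully onto the lower half without slamming it, and drop the locking pin from its stand down through both front knuckles of the case until its collar rests on the upper one, leaving the ink tin, tape roll and gouge where they are.

Things in the scene. Friction and masses are not known exactly. Their poses are not given: they have to be found in the camera images.
- whetstone: rectangular two-grit whetstone, 40 x 110 x 17 mm, about 0.19 kg; origin at the centre of its underside, x across the 40 mm width, y along the 110 mm length, z up. It starts lying flat on the table in the dock, with one end (50 mm of its length) sticking out of the mouth, the inner end against the dock's back wall.
- stone_dock: light wooden tunnel fixed on the table, left or right of the case, 70 (x) x 62 (y) x 28 (z) mm, no floor; origin at the centre of its underside. Mouth in its -x face (towards the robot), back wall at x = +25 mm; slot 46 mm wide, 22 mm high. The stone starts with its centre at x = -30 mm, free end at x = -85 mm, and comes out along -x; it is clear once its centre is beyond x = -90 mm.
- case: brown wooden clamshell case, fixed on the table, 108 (x) x 150 (y) mm, lower half 24 mm high, 40 mm shut, walls 6 mm; origin at the centre of its underside, z up. Hinge along the far long edge (+x), knuckles on the -x side towards the robot. Between the cork guides (|y| < 34 mm) it is open to the floor over the inner width of 96 mm: room for fingers beside the stone's middle.
- cradle (a point): centre of the cradle on the inner floor, 5 mm above the table, axes as the case: the whetstone's origin belongs here, its y along the case's y (either way round). Cork guides at both ends (|y| from 34 to 69 mm), tops 20 mm above the table, leave a cradle of 48 (x) x 122 (y) mm.
- case_lid (a joint): hinge of the upper half, rad: 0 is fully shut, edges together; grows as it opens, up to 2.0. Starts at 1.65 to 1.95 (open, leaning away from the robot). The hinge is stiff (about 0.12 N m): the upper half stays where it is left and must be pushed all the way down.
- lid_hinge (a point): point on the hinge axis at the middle of the case, 24 mm above the table, 54 mm to +x from the case's centre; the point's frame turns with the upper half. The upper half is 108 mm from hinge to front edge, 150 mm along the hinge and 16 mm thick.
- lid_face (a point): point on the outer face of the upper half, mid-width, 90 mm from the hinge axis, 16 mm outside the plane of the meeting edges: a place to push it shut. Its z axis points outward from the face. The front edge lies 18 mm beyond it, and the upper knuckle (32 mm wide, 10 mm thick) juts 29 mm beyond that edge at mid-width.
- lower_hole (a point): centre of the mouth of the hole in the lower knuckle (mid-width, 68 mm to -x from the case's centre), 18 mm above the table. Both knuckles are 30 x 32 x 10 mm blocks with a vertical 15 mm through hole; with the case shut the upper one lies straight above, its top 36 mm above the table.
- pin: locking pin, 80 mm long, 60 g, upright in its stand; origin at the tip of its foot, z up. Steel shaft 10 mm diameter (first 8 mm tapered) up to 32 mm, collar 22 mm diameter from 32 to 36 mm, round wooden handle 16 mm diameter from 36 to 80 mm. Fully home, the collar rests on the upper knuckle and the tip is 4 mm above the table.
- pin_tip (a point): centre of the pin's foot, same place as the pin's origin.
- pin_stand: light wooden block fixed on the table, 58 x 58 x 36 mm, with a vertical 15 mm hole through its centre that holds the pin (tip 4 mm above the table); origin at the centre of its underside.
- ink_tin_0: bystander: round ink tin, 65 mm diameter, 37 mm high, behind the case; origin at the centre of its underside.
- masking_tape: bystander: roll of tape, 92 mm diameter, 24 mm high, lying flat behind the case; origin at the centre of its underside.
- gouge_4: bystander: carving gouge with a wooden handle, 135 mm long, 18 mm high, lying in front of the case between it and the robot; origin under its middle.
Not all that is in view belongs to the job. Of the things that look like the whetstone, take the one that is farthest to the robot's left at the start.

How it is judged:
On the way, in this order (a step that is already met when the one before it is completed fails the run):
1. the stone lies flat on the table, wholly out of the dock and let go (x of whetstone in the frame of stone_dock below -0.09 m and height (world z) of whetstone below 0.005 m and angle between whetstone's own z axis and vertical below 0.1 rad and horizontal distance between whetstone and case above 0.09 m and contact force between the fingers and whetstone below 0.1 N and linear speed of whetstone below 0.02 m/s), for 0.2 s.
2. the stone lies in the cradle and is let go, the case still open (x of whetstone in the frame of cradle between -0.006 and 0.006 m and y of whetstone in the frame of cradle between -0.008 and 0.008 m and z of whetstone in the frame of cradle between -0.004 and 0.004 m and angle between the y axis of whetstone and the y axis of case, either way round below 0.12 rad and angle between whetstone's own z axis and vertical below 0.08 rad and contact force between the fingers and whetstone below 0.1 N and value of joint case_lid above 0.3 rad), for 0.2 s.
3. the upper half is fully shut on the lower, the stone in the cradle, the pin not yet in the knuckles (value of joint case_lid below 0.04 rad and x of whetstone in the frame of cradle between -0.006 and 0.006 m and y of whetstone in the frame of cradle between -0.008 and 0.008 m and z of whetstone in the frame of cradle between -0.004 and 0.004 m and angle between the y axis of whetstone and the y axis of case, either way round below 0.12 rad and angle between whetstone's own z axis and vertical below 0.08 rad and horizontal distance between pin_tip and lower_hole above 0.02 m), for 0.1 s.
At the end, for the whole second after the job is handed in: The stone lies flat in the cradle (6 mm across, 8 mm along, 4 mm in height, 7 degrees), the case is shut (hinge below 0.04 rad), the pin stands through both knuckles (tip within 5 mm of the lower hole's axis, at most 8 mm above the table, tilt under 8 degrees); pin and stone at rest (x of whetstone in the frame of cradle between -0.006 and 0.006 m and y of whetstone in the frame of cradle between -0.008 and 0.008 m and z of whetstone in the frame of cradle between -0.004 and 0.004 m and angle between the y axis of whetstone and the y axis of case, either way round below 0.12 rad and angle between whetstone's own z axis and vertical below 0.08 rad and value of joint case_lid below 0.04 rad and horizontal distance between pin_tip and lower_hole below 0.005 m and z of pin in the frame of case below 0.008 m and angle between pin's own z axis and vertical below 0.15 rad and linear speed of each of pin, whetstone below 0.02 m/s); the robot touches nothing.
It fails at once if the upper half is slammed (faster than 4 rad/s) (velocity of joint case_lid below -4 rad/s).
It fails at once if the ink tin is shifted more than 30 mm (distance of ink_tin_0 from where it was at the start of the episode above 0.03 m).
It fails at once if the tape roll is shifted more than 30 mm (distance of masking_tape from where it was at the start of the episode above 0.03 m).
It fails at once if the gouge is shifted more than 30 mm (distance of gouge_4 from where it was at the start of the episode above 0.03 m).
It also fails if it takes over 72 s, if anything falls off the work surface, if the arm or the gripper's body presses on something with over 40 N, if the wrist force passes 120 N, or if a joint passes its speed limit or range.

## Working session

There is one attempt and no reset: what is moved stays moved. The work goes in short steps, each a Python script; the robot and the scene stay as the last script left them, time stands still between calls to the robot, and variables do not carry over. Pictures are saved under pics/ and viewed, at most 10 in all, crops included, and the job is handed in when it is done.

```bash
mkdir -p pics; ls; python3 - <<'E'
from bench import *
import cv2,numpy as np
for c in ["scene","top"]:
    im=read_camera(c); cv2.imwrite(f"pics/{c}0.png",im[:,:,::-1])
    p=camera_params(c); print(c,np.round(p["K"],1).tolist(),np.round(p["camera_from_world"],3).tolist())
    for n in ["whetstone","stone_dock","case","cradle","lid_hinge","lid_face","lower_hole","pin","pin_stand","ink_tin_0","masking_tape","gouge_4"]:
        print(n,[(np.round(d["at"]).tolist(),round(d["confidence"],2)) for d in tip_of(c,n)[:3]])
print(read_time_s(),read_tcp_rot())
E
```

```text
pics
scene [[448.3, 0.0, 274.4], [0.0, 448.3, 205.5], [0.0, 0.0, 1.0]] [[-0.737, -0.676, -0.024, 0.433], [-0.351, 0.413, -0.841, 0.257], [0.578, -0.611, -0.541, 0.656], [0.0, 0.0, 0.0, 1.0]]
whetstone [([374.0, 223.0], 0.74), ([194.0, 306.0], 0.68)]
stone_dock [([176.0, 298.0], 0.97)]
case [([292.0, 249.0], 0.96)]
cradle [([291.0, 247.0], 0.69)]
lid_hinge [([272.0, 232.0], 0.94)]
lid_face [([264.0, 191.0], 0.71)]
lower_hole [([318.0, 258.0], 0.58)]
pin [([366.0, 186.0], 0.43), ([273.0, 230.0], 0.15)]
pin_stand [([364.0, 190.0], 0.8)]
ink_tin_0 [([179.0, 243.0], 0.83), ([363.0, 190.0], 0.18)]
masking_tape [([256.0, 188.0], 0.84), ([261.0, 190.0], 0.31), ([291.0, 248.0], 0.25)]
gouge_4 [([359.0, 267.0], 0.63)]
top [[436.2, 0.0, 277.2], [0.0, 436.2, 204.6], [0.0, 0.0, 1.0]] [[-0.002, -1.0, -0.0, 0.015], [-0.987, 0.002, -0.161, 0.561], [0.161, 0.0, -0.987, 1.088], [0.0, 0.0, 0.0, 1.0]]
whetstone [([180.0, 217.0], 0.79), ([342.0, 256.0], 0.62)]
stone_dock [([179.0, 204.0], 0.93)]
case [([269.0, 223.0], 0.79)]
cradle [([273.0, 228.0], 0.65)]
lid_hinge []
lid_face [([268.0, 185.0], 0.67)]
lower_hole [([271.0, 252.0], 0.94)]
pin [([386.0, 214.0], 0.54), ([269.0, 207.0], 0.18)]
pin_stand [([385.0, 217.0], 0.86), ([269.0, 224.0], 0.45)]
ink_tin_0 [([220.0, 156.0], 0.73), ([271.0, 226.0], 0.24)]
masking_tape []
gouge_4 [([284.0, 281.0], 0.7)]
1.3 [ 9.73115605e-01  2.30317212e-01  1.09722288e-05 -3.99901299e-05]
```

View pics/top0.png

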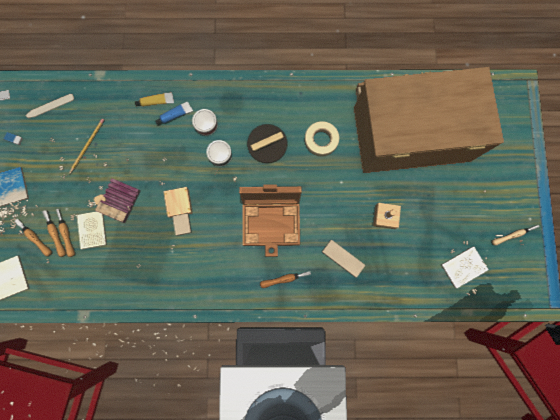

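View pics/scene0.png

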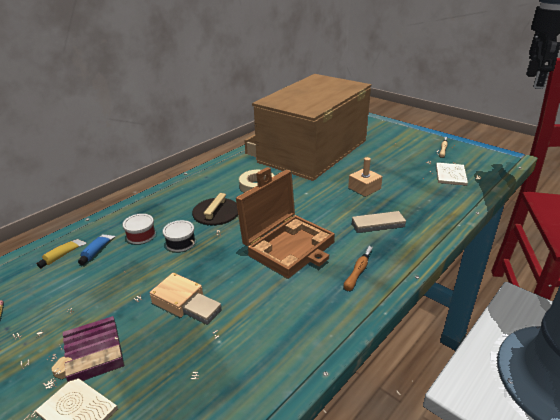

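The top view shows the dock at about (178,203), with its stone's end at (181,225). That is the leftmost stone; the decoy is at (344,258). The case is at (270,225) with its knuckle at (271,252), the pin stand at (388,216), and the gouge at (285,281). The scene view agrees: lid open, pin at (366,170).

```bash
cat > h.py <<'E'
from bench import *
import cv2,numpy as np
from scipy.spatial.transform import Rotation as R
def q(yaw): # tool down, tool y axis (closing) at angle yaw+90deg from world x
    return (R.from_euler('z',yaw)*R.from_euler('x',np.pi)).as_quat()
def ray(P,uv):
    M=np.array(P["camera_from_world"]);d=M[:3,:3].T@np.linalg.solve(P["K"],[uv[0],uv[1],1.]);return -M[:3,:3].T@M[:3,3],d
def onz(P,uv,z):
    o,d=ray(P,uv);return o+d*(z-o[2])/d[2]
def tri(obs): # [(P,uv)...] -> point, residual
    A=np.zeros((3,3));b=np.zeros(3);L=[]
    for P,uv in obs:
        o,d=ray(P,uv);d=d/np.linalg.norm(d);N=np.eye(3)-np.outer(d,d);A+=N;b+=N@o;L.append((N,o))
    x=np.linalg.solve(A,b);return x,max(np.linalg.norm(N@(x-o)) for N,o in L)
def proj(P,X):
    M=np.array(P["camera_from_world"]);c=M[:3,:3]@np.asarray(X)+M[:3,3];p=np.array(P["K"])@c;return p[:2]/p[2]
def snap(c,f=None):
    P=camera_params(c);im=read_camera(c)
    if f: cv2.imwrite(f"pics/{f}.png",im[:,:,::-1])
    return P,im
E
python3 - <<'E'
from h import *
S=camera_params("scene");T=camera_params("top")
m={"stone":((194,306),(180,217)),"dock":((176,298),(179,204)),"case":((292,249),(269,223)),"cradle":((291,247),(273,228)),"lid_face":((264,191),(268,185)),"hole":((318,258),(271,252)),"stand":((364,190),(385,217)),"pintop":((366,159),(388,213.)),"gouge":((359,267),(284,281)),"tin":((179,243),(220,156))}
for k,(s,t) in m.items():
    x,r=tri([(S,s),(T,t)]);print(k,x.round(3),round(r,4))
P=camera_params("wrist");print(np.round(P["K"],0).tolist());M=P["camera_from_world"];C=-M[:3,:3].T@M[:3,3]
Rt=R.from_quat(read_tcp_rot()).as_matrix();print("cam in tool",(Rt.T@(C-read_eef_pos())).round(3),"\naxes",(Rt.T@M[:3,:3].T).round(2))
for yaw in (0,np.pi/2,-np.pi/2,np.pi):
  print(yaw,[inverse_kinematics(p,q(yaw)) is not None for p in ([.44,.19,.022],[.53,.02,.03],[.55,-.24,.05],[.45,.2,.3],[.5,.02,.3])])
E
```

```text
stone [0.533 0.273 0.006] 0.0017
dock [0.571 0.28  0.005] 0.0018
case [0.514 0.033 0.001] 0.0048
cradle [0.508 0.028 0.005] 0.005
lid_face [0.593 0.032 0.111] 0.0071
hole [0.441 0.031 0.014] 0.001
stand [ 0.534 -0.278 -0.007] 0.0002
pintop [ 0.53  -0.263  0.089] 0.0018
gouge [ 0.366 -0.002  0.011] 0.0017
tin [0.705 0.172 0.001] 0.0014
[[297.0, 0.0, 279.0], [0.0, 297.0, 208.0], [0.0, 0.0, 1.0]]
cam in tool [ 0.076 -0.    -0.123] 
axes [[ 0.   -0.95 -0.3 ]
 [ 1.    0.    0.  ]
 [-0.   -0.3   0.95]]
0 [True, True, True, True, True]
1.5707963267948966 [True, True, True, True, True]
-1.5707963267948966 [True, True, True, True, True]
3.141592653589793 [True, True, True, True, True]
```

```bash
python3 - <<'E'
from h import *
def look(tag,poses,names):
    obs={n:[] for n in names}
    for i,(p,y) in enumerate(poses):
        move_ptp(p,q(y));P,_=snap("wrist",f"{tag}{i}")
        np.savez(f"pics/{tag}{i}.npz",K=P["K"],camera_from_world=P["camera_from_world"])
        for n in names:
            r=tip_of("wrist",n)
            if r: obs[n].append((P,r[0]["at"]));print(tag,i,n,np.round(r[0]["at"],1),round(r[0]["confidence"],2))
    for n,o in obs.items():
        if len(o)>1: x,r=tri(o);print("  ->",n,x.round(4),round(r,4))
look("st",[([.46,-.265,.22],0),([.46,-.31,.22],0)],["pin_stand","pin"])
look("ca",[([.42,.07,.25],0),([.42,-.01,.25],0)],["case","cradle","lower_hole","lid_hinge","lid_face"])
look("do",[([.45,.24,.2],0),([.45,.31,.2],0)],["whetstone","stone_dock"])
print(read_time_s())
for t in ("do","ca"):
  cv2.imwrite(f"pics/{t}.png",cv2.imread(f"pics/{t}0.png"))
E
```

```text
st 0 pin_stand [287.9 117.4] 0.81
st 0 pin [288.2 117.4] 0.65
st 1 pin_stand [249.  115.9] 0.58
st 1 pin [243.7 114.1] 0.93
  -> pin_stand [ 0.5336 -0.2776 -0.0344] 0.0005
  -> pin [ 0.5347 -0.2765  0.0136] 0.0013
ca 0 case [309.  100.6] 0.6
ca 0 cradle [313.8  98.8] 0.89
ca 0 lid_hinge [313.2  45.9] 0.95
ca 1 case [244.4 100. ] 0.96
ca 1 cradle [246.4 100.5] 0.71
ca 1 lower_hole [246.9 160.3] 0.78
ca 1 lid_hinge [237.8  46.7] 0.83
  -> case [ 0.5139  0.0315 -0.019 ] 0.0002
  -> cradle [ 0.5139  0.0274 -0.0027] 0.0011
  -> lid_hinge [0.5664 0.0322 0.0195] 0.0006
do 0 whetstone [248.  102.1] 0.68
do 0 stone_dock [236.1  62.5] 0.87
do 1 whetstone [319.3 100.9] 0.66
do 1 stone_dock [310.6  60.6] 0.82
  -> whetstone [0.5397 0.27   0.0008] 0.0004
  -> stone_dock [0.5765 0.2803 0.0026] 0.0007
7.3833
```

View pics/do0.png

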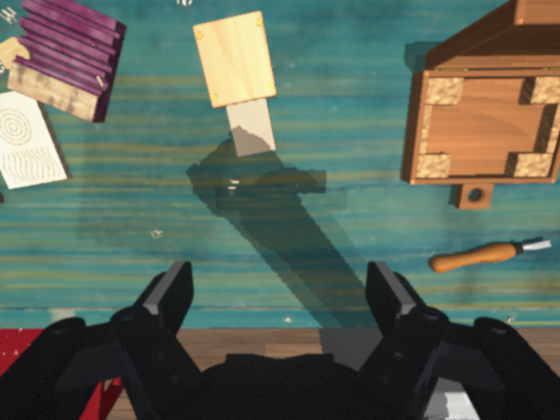

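View pics/ca0.png

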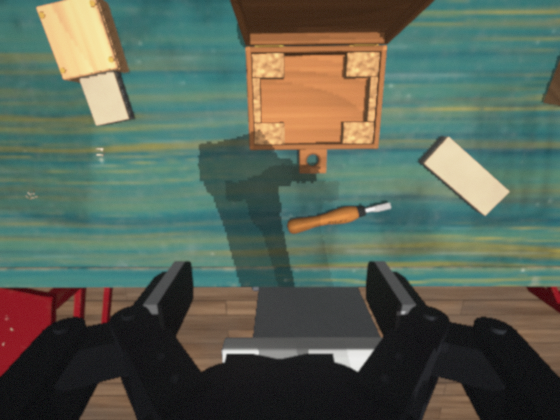

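do0 shows the dock roof corners at about (195,24), (262,12), (275,95) and (210,107). The stone's free end corners are at (237,157) and (275,150). ca0 shows the case rim corners at (248,47), (386,46), (379,149) and (248,147), the hole at (314,160), and the gouge running from (290,225) to (390,207).

```bash
python3 - <<'E'
from h import *
L=lambda f:dict(np.load(f"pics/{f}.npz"))
D=L("do0");C=L("ca0")
dk=[onz(D,u,.028)[:2] for u in ((195,24),(262,12),(275,95),(210,107))]
print("dock",np.round(dk,4).tolist(),np.mean(dk,0).round(4))
ax=(dk[0]+dk[1]-dk[2]-dk[3]);print("dock yaw",np.arctan2(ax[1],ax[0]), np.linalg.norm(ax)/2)
st=[onz(D,u,.017)[:2] for u in ((229,104),(267,97),(275,150),(237,157))]
print("stone",np.round(st,4).tolist()); ax=st[0]-st[3];print(np.arctan2(ax[1],ax[0]));ax=st[3]-st[2];print(np.arctan2(-ax[0],ax[1]),np.linalg.norm(ax),"end",(st[2]+st[3])/2)
ca=[onz(C,u,.024)[:2] for u in ((248,47),(386,46),(379,149),(248,147))];print("case",np.round(ca,4).tolist(),np.mean(ca,0),"hole",onz(C,(314,160),.018))
# subpixel-ish edge crops for the case and the pin
a=cv2.imread("pics/ca1.png")[20:200,150:350];b=cv2.imread("pics/st0.png")[60:200,200:380]
cv2.imwrite("pics/ca1c.png",cv2.resize(a,None,fx=3,fy=3,interpolation=cv2.INTER_CUBIC));cv2.imwrite("pics/st0c.png",cv2.resize(b,None,fx=4,fy=4,interpolation=cv2.INTER_CUBIC))
E
```

```text
dock [[0.6024, 0.3115], [0.6115, 0.2529], [0.5444, 0.242], [0.5338, 0.3032]] [0.573  0.2774]
dock yaw 0.14003219132074646 0.06850524972126554
stone [[0.5369, 0.2869], [0.5432, 0.2499], [0.4926, 0.2424], [0.4856, 0.2814]]
0.10798827550336702
0.17860013191195678 0.03961508424122251 end [0.48907375 0.26187816]
case [[0.5651, 0.1014], [0.5659, -0.044], [0.4588, -0.0472], [0.4614, 0.1048]] [0.51278785 0.02875768] hole [0.44535293 0.02714332 0.018     ]
```

View pics/ca1c.png

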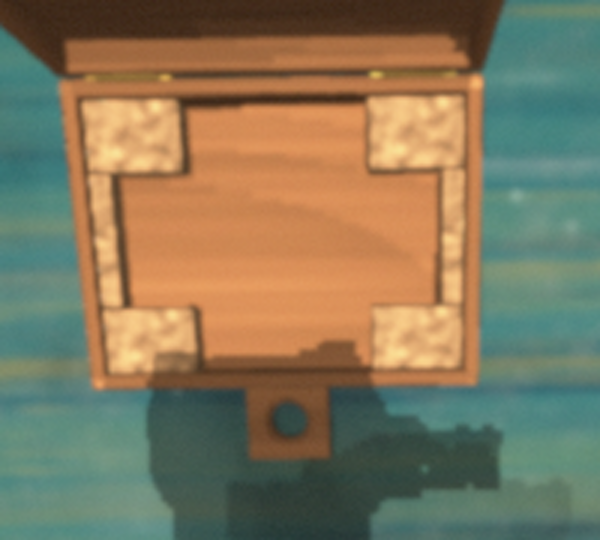

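View pics/st0c.png

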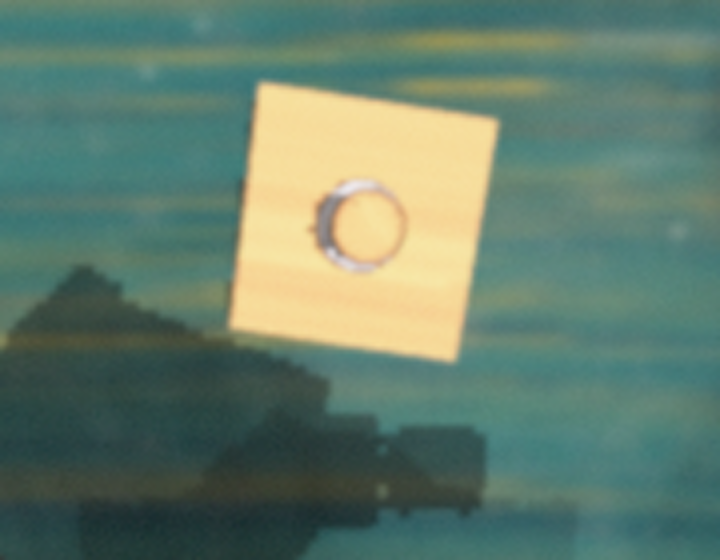

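ca1 gives the case rim corners (172,48), (311,47), (309,148) and (181,149), the hole at (247,160), and the cork inner corners. st0 shows the stand roof corners, with the pin's handle top at about (292.5,117).

```bash
python3 - <<'E'
from h import *
L=lambda f:dict(np.load(f"pics/{f}.npz"))
C=L("ca1");S=L("st0")
f=lambda P,pts,s,o,z:np.array([onz(P,np.array(u)/s+o,z)[:2] for u in pts])
ca=f(C,((65,84),(482,80),(477,383),(93,386)),3,(150,20),.024);print(ca.round(4).tolist(),ca.mean(0))
for a,b in((0,1),(3,2)):print("yaw",-np.arctan2((ca[b]-ca[a])[0],-(ca[b]-ca[a])[1])*-1)
ck=f(C,((185,172),(368,172),(372,306),(198,308)),3,(150,20),.020);print("cork",ck.round(4).tolist(),ck.mean(0))
print("hole",f(C,((290,420),),3,(150,20),.018), tri([(C,(246.7,160)),(L("ca0"),(314,160))]))
sd=f(S,((260,84),(498,120),(457,361),(231,329)),4,(200,60),.036);print("stand",sd.round(4).tolist(),sd.mean(0))
print("pintop",f(S,((370,228),),4,(200,60),.084))
E
```

```text
[[0.5639, 0.1015], [0.5647, -0.0451], [0.4598, -0.0461], [0.4592, 0.1023]] [0.51191277 0.02815464]
yaw 0.005007142738811124
yaw 0.00416173857202753
cork [[0.5357, 0.0622], [0.5355, -0.0047], [0.4885, -0.0057], [0.488, 0.0606]] [0.51192099 0.02808883]
hole [[0.44498831 0.02729513]] (array([0.44524137, 0.02719838, 0.01849293]), np.float64(0.00018057184478232464))
stand [[0.567, -0.2533], [0.5589, -0.3106], [0.5014, -0.3027], [0.5095, -0.245]] [ 0.5341857  -0.27789404]
pintop [[ 0.53423339 -0.2778757 ]]
```

```bash
python3 - <<'E'
from h import *
y=.16;d=np.array([np.cos(y),np.sin(y)]);e=np.array([.489,.262]);g=e+.02*d
move_gripper(.075,40)
move_ptp([*g,.12],q(y)); movel([*g,.022],speed=.12)
print("ft",read_ft_force().round(1)); move_gripper(0.0,40); print("gap",read_finger_gap(),read_grasp_force())
p=g-.085*d
movel([*p,.022],speed=.1); print("ft",read_ft_force().round(1),read_eef_pos().round(4))
move_gripper(.075); pause(.1); movel([*p,.12],speed=.2)
m=p+.035*d-.07*d
move_ptp([*m,.2],q(y)); pause(.2); P,_=snap("wrist","rel"); np.savez("pics/rel.npz",**{k:P[k] for k in("K","camera_from_world")})
print([(np.round(r["at"],1),onz(P,r["at"],0).round(4),r["confidence"]) for r in tip_of("wrist","whetstone")]," expect",p+.035*d, proj(P,[*(p+.035*d),0]),read_time_s())
E
```

```text
ft [0.3 0.4 0.3]
gap 0.03888161998576133 41.37391448020935
ft [1.4 1.  8.5] [0.425  0.2524 0.023 ]
[(array([277.3, 119.7]), array([0.459 , 0.2581, 0.    ]), 0.92)]  expect [0.45938318 0.25722045] [278.23299133 119.44073916] 12.475
```

View pics/rel.png

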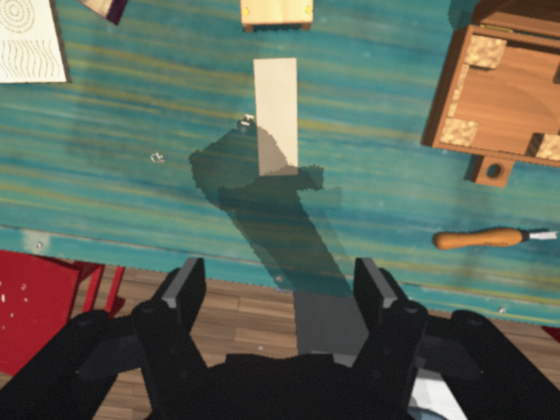

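The stone lies free in front of the dock. Its top corners are at (254,59), (297,57), (299,176) and (260,177), and the detected origin agrees with the expected one within 1 mm.

```bash
python3 - <<'E'
from h import *
P=dict(np.load("pics/rel.npz"))
c=np.array([onz(P,u,.017)[:2] for u in((254,59),(297,57),(299,176),(260,177))])
a=c[0]+c[1]-c[2]-c[3];y=np.arctan2(a[1],a[0]);m=c.mean(0);print("stone",m,y,np.linalg.norm(a)/2)
move_gripper(.065,40)
move_ptp([*m,.1],q(y));movel([*m,.022],speed=.15);move_gripper(0,50);print("gap",read_finger_gap(),read_grasp_force(),read_joint_vel().max())
movel([*m,.15],speed=.2)
t=np.array([.512,.028])
Y=min((s*np.pi/2+.004 for s in(1,-1)),key=lambda Y:abs(inverse_kinematics([*t,.15],q(Y))[6]));print("Y",Y)
move_ptp([*t,.15],q(Y));movel([*t,.05],speed=.12);movel([*t,.0285],speed=.05)
print("ft",read_ft_force().round(1),read_eef_pos().round(4))
move_gripper(.056);pause(.2);movel([*t,.16],speed=.12)
b=t+[-.09,0];move_gripper(.08);move_ptp([*b,.22],q(0));P,_=snap("wrist","pl");np.savez("pics/pl.npz",**{k:P[k] for k in("K","camera_from_world")})
print([(np.round(r["at"],1),onz(P,r["at"],.005).round(4),r["confidence"]) for r in tip_of("wrist","whetstone")],"lid",[ (r["at"],r["confidence"]) for r in tip_of("wrist","lid_face")],read_time_s())
im=cv2.imread("pics/pl.png")[10:190,180:400];cv2.imwrite("pics/plc.png",cv2.resize(im,None,fx=3,fy=3,interpolation=cv2.INTER_CUBIC))
snap("scene","sc1");S=camera_params("scene");print("scene lid",[(r["at"],r["confidence"]) for n in("lid_face",) for r in tip_of("scene",n)])
for th in np.arange(1.6,2.01,.1):
  # lid_face at hinge + 90mm along lid, 16 outside
  X=np.array([.512+.054-.09*np.cos(th)+.016*np.sin(th),.028,.024+.09*np.sin(th)+.016*np.cos(th)]);print(round(th,2),X.round(3),proj(S,X).round(1))
E
```

```text
stone [0.45844032 0.25766552] 0.1936334473863061 0.11140489203432757
gap 0.03866970255463329 51.97456955909729 0.0017166811725320282
Y 1.5747963267948966
ft [-1.4 -1.4  4.5] [0.5122 0.0278 0.0288]
[(array([439.9, 182. ]), array([ 0.4243, -0.1587,  0.005 ]), 0.66), (array([280.8, 103.4]), array([0.5102, 0.0264, 0.005 ]), 0.61)] lid [] 21.75
scene lid [([358.6, 270.9], 0.75)]
1.6 [0.585 0.028 0.113] [264.9 189.9]
1.7 [0.593 0.028 0.111] [261.9 189.5]
1.8 [0.602 0.028 0.108] [259.  189.4]
1.9 [0.61  0.028 0.104] [256.2 189.8]
2.0 [0.618 0.028 0.099] [253.7 190.5]
```

View pics/plc.png

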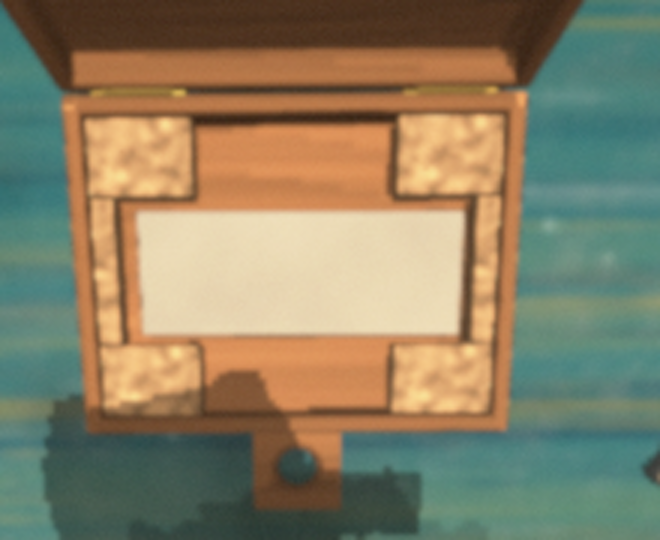

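The stone is flat in the cradle, about 2 mm toward -y, which is well within tolerance. The hole is at (296,464) in the crop. Next I'll close the lid.

```bash
python3 - <<'E'
from h import *
move_gripper(0,30)
yy=.028;H=np.array([.566,.024])
move_ptp([.5,yy,.30],q(0));move_ptp([.665,yy,.27],q(0));movel([.665,yy,.128],speed=.2)
movel([.593,yy,.128],speed=.07);print("ft",read_ft_force().round(1))
r=.085
for th in np.r_[np.arange(1.45,.05,-.14),0.05]:
    A=H+r*np.array([-np.cos(th),np.sin(th)])+.016*np.array([np.sin(th),np.cos(th)])
    movel([A[0]+.011,yy,A[1]+.018],speed=.08)
    print(round(th,2),read_ft_force().round(1))
z=.059
while z>.052:
    movel([H[0]-r+.011,yy,z],speed=.05);f=read_ft_force();print(z,f.round(1),read_eef_pos()[2].round(4))
    if f[2]>12: break
    z-=.0015
pause(.2);movel([H[0]-r+.011,yy,.16],speed=.2)
snap("scene","sc2");print(read_time_s())
cv2.imwrite("pics/sc2c.png",cv2.resize(cv2.imread("pics/sc2.png")[130:300,180:420],None,fx=3,fy=3,interpolation=cv2.INTER_CUBIC))
E
```

```text
ft [ 0.4 -0.2 -0.2]
1.45 [ 0.4 -1.  -0.1]
1.31 [ 0.4 -1.3 -0.1]
1.17 [0.1 0.1 0.8]
1.03 [ 0.  -0.7 -0.3]
0.89 [0.5 0.4 1.2]
0.75 [-0.2  0.   0.3]
0.61 [-0.6 -0.4  0.4]
0.47 [-0.4 -0.6  0.3]
0.33 [-0.4 -0.   0.2]
0.19 [-0.7 -0.2  0.1]
0.05 [0.7 0.2 0.5]
0.059 [ 0.7 -0.1 -0.3] 0.0592
0.057499999999999996 [-3.5 -0.6 12.6] 0.059
30.5417
```

View pics/sc2c.png

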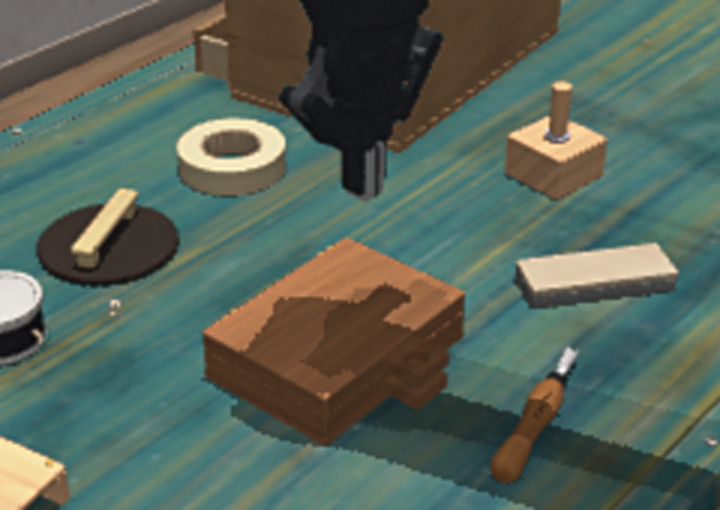

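The case is shut: I met solid contact at the top-face height, and no gap shows in the picture (case at about (335,340) in the crop). The bystanders are unmoved. Next is the pin. I'll grip it twice, at crossed angles, to centre it.

```bash
python3 - <<'E'
from h import *
p=[.5342,-.2779]
move_gripper(.05,30)
move_ptp([*p,.18],q(np.pi/2));movel([*p,.066],speed=.15)
move_gripper(0,20);print("gap",read_finger_gap(),read_ft_force().round(1));move_gripper(.05);movel([*p,.15],speed=.25)
move_ptp([*p,.15],q(0));movel([*p,.065],speed=.15);move_gripper(0,50);print("gap",read_finger_gap(),read_grasp_force(),read_ft_force().round(1))
movel([*p,.16],speed=.12)
h=[.4447,.0275]
move_ptp([*h,.16],q(0));movel([*h,.112],speed=.12);f0=read_ft_force();print("f0",f0.round(1))
for z in (.102,.096,.090,.08,.07,.0665):
    movel([*h,z],speed=.06);f=read_ft_force()-f0;print(z,f.round(1),read_eef_pos().round(4))
    if abs(f[2])>8 and z>.067: print("STOP");break
P,_=snap("wrist","ins");print("gap",read_finger_gap(),read_time_s())
E
```

```text
gap 0.015548777223367949 [-0.5  0.4  3.2]
gap 0.014852509047708849 48.640007972717285 [-0.4  0.2  5.1]
f0 [ 0.4 -0.2 -0.1]
0.102 [-0.9 -0.1 -0.3] [0.4445 0.0275 0.1019]
0.096 [-0.3 -0.1 -1. ] [0.4444 0.0275 0.0957]
0.09 [-0.6  0.4 -0.3] [0.4442 0.0275 0.0896]
0.08 [-0.5  0.3 -0. ] [0.4441 0.0275 0.0794]
0.07 [-0.8 -0.4 -0.7] [0.4442 0.0275 0.0695]
0.0665 [-0.3 -0.2 -1. ] [0.4448 0.0275 0.0665]
gap 0.014814297014612846 41.8917
```

```bash
python3 - <<'E'
from h import *
movel([.4447,.0275,.0655],speed=.03);print(read_ft_force().round(1))
move_gripper(.04);pause(.2);movel([.4447,.0275,.16],speed=.1);move_ptp([.44,-.16,.3],q(0));pause(.3)
snap("scene","fin")
S=camera_params("scene");print([(r["at"],r["confidence"]) for r in tip_of("scene","pin_tip")],"expect top",proj(S,[.4447,.0275,.084]),proj(S,[.4447,.0275,.04]),read_ft_force().round(1),read_time_s())
cv2.imwrite("pics/finc.png",cv2.resize(cv2.imread("pics/fin.png")[150:300,200:420],None,fx=3.5,fy=3.5,interpolation=cv2.INTER_CUBIC))
E
```

```text
[-1.4  0.2  6.3]
[([316.3, 257.9], 0.51)] expect top [319.06485987 227.57713995] [318.3971938  245.92666615] [0.1 0.  0.4] 45.1333
```

View pics/finc.png

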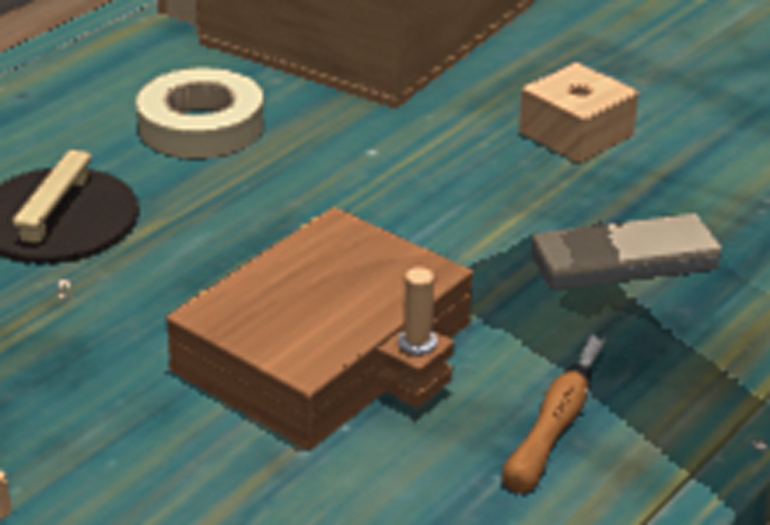

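The pin stands upright with its collar resting on the upper knuckle, at about (418,343) in the crop. The case is shut.

```bash
python3 -c "
from bench import *
print(sign_off())"
```

```text
the job is handed in; nothing more can be done
None
```

I handed the job in at about 45 s (limit 72 s); no verdict came back. In the last pictures the case is shut, the pin stands home through both knuckles, and the tape roll and gouge are unmoved. The tin was not in the last crop, but the arm never went near it. The stone was about 2 mm off the cradle centre when last seen, before closing.

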